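# Reverse the row of stone pots for the polisher

## Robot

A 6-joint arm with a two-finger parallel gripper is mounted at the origin on the work surface. World frame = base frame: x ahead of the robot, y to its left, z up, the work surface at z = 0. Lengths are in m, angles in rad, forces in N, time in s.
With the tool pointing down it reaches from about 0.3 to 0.775 m from the base axis. Payload 14.6 kg.
Tool frame: the origin (TCP) lies at the very end of the fingers, on their centre line; the grasp point (between the pads) lies 19 mm behind it; z points along the fingers, y is the line along which they close (so a half turn about z gives the same grasp; the last joint's range is limited). The gripper opens to 94 mm and grips with 3 to 60 N. Pads are 16 mm wide; open, the fingers measure 119 mm over their backs; the gripper's body (75 mm by 177 mm) begins 78 mm behind the grasp point.
Start: joints at [1.237, 0.3, 1.521, -0, 1.321, -0.067], TCP at [0.145, 0.531, 0.205] pointing down, gripper open.
Joint ranges: [-3.03, 3.03], [-0.79, 2.21], [0.23, 2.52], [-1.04, 4.18], [0, 3.07], [-2.55, 2.55]. Speed limits (rad/s): [2.22, 2.22, 2.57, 3.14, 3.14, 3.14].

## Interface

Orientations are given as [roll, pitch, yaw] about the fixed x, y, z axes, in that order (R = Rz(yaw) Ry(pitch) Rx(roll)).
In Python, from station import status, vision, order, silhouettes gives the robot as it stands. The module is installed in compiled form; this text tells all that it offers.
- The arm moves only by the shell command python3 -m pendant 'ROWS' [FORCE]. ROWS is JSON, one flat list of numbers, 7 for each row, row after row: the shift along the tool's x, y, z in units of 500 mm (1.0 is 500 mm), then the turn, a rotation vector about the tool's x, y, z in units of 90 degrees (1.0 is 90 degrees), then the opening, from -1 (shut) to 1 (fully open). A call has 1 to 12 rows; each row is the pose to reach, as a shift and turn from the pose commanded when the call began, along the tool's axes at that moment; what a row does not reach only later rows make up. A row lasts 1/10 s, in which the tool goes at most 50 mm and 8.59 degrees, less where a joint would pass 70% of its speed; a pose out of reach is approached as far as the arm can. A call with a number of a shift or a turn outside -1 to 1 is refused whole. A call with a gripper value outside its range is refused whole. The fingers move at their own pace and stop on an object; FORCE is the grip in N (left out, the last holds). Time passes only in rows, so rows that repeat a pose let the fingers close. It gives the time, the measured TCP pose, the force, the opening and the grip force at its end, in the units of the state.
- status.get_obs(): the state, without advancing time (a new reading comes with each control period).
- vision.camera(name): name is "side" or "top"; returns a dict with "pixels" (384x512x3 uint8, red, green, blue), "K" (3x3 intrinsics, pixels), "k1" (the pictures are not rectified: a ray, as slopes to the right and down, at radius r is drawn at 1 + k1 r^2 times it, then the intrinsics apply), "R" (3x3) and "t" (3): a world point X has camera coordinates R X + t. Camera axes: x right, y down, z forward; pixel columns grow to the right and rows downward; lengths in m; the calibration is good to about 2 mm. A picture is of the moment at which its call begins. There is no depth.
- order.hand_in(): hands the job in; it is judged then, once.
Trained networks look in a picture, given as the dict that the camera call returned (one of the last four; its "shot" number tells which), for a name from the list of things; names that differ only in an ending like _2 or _b are one class to them, and where a whole thing is asked for, a point or a joint stands for the part that bears it (a point fixed in the world has none). Each returns a list of dicts, best first, with "score" (0 to 1); they miss things now and then, are a little off and sometimes report something else, mostly with a low value. They report only what shows in the picture. A call takes as long as a camera call. They do not tell look-alikes from the thing itself.
- silhouettes(target, picture): "region" (384x512 bool, what is visible of it) and "extent" ([left, top, right, bottom] in pixels, round what is visible of it).
The state is a dict: "time_s": time; "qpos": joint angles; "joint_vel": joint speeds; "tau": joint torques, N m; "ee_pos": TCP position; "eef_rot": TCP orientation; "force": force on the tool from outside, world axes, zero at the start; "moment": the same for the moment, N m; "grip_width": finger opening in m; "grip_force": force on a finger pad.
Only numpy, scipy, OpenCV 4.12 (cv2) and the standard library are available. Lean on these libraries where they do the work, as an engineer would, in place of code of your own. Each camera call takes 0.05 s, during which the arm holds its last target. There are 200 camera calls.

## Task

The polisher works from the other side of the jeweller's bench, so move the four stone pots from the coloured trays of the dark queue rack into the four pockets of the pale handover rack in reverse order: the pot at the left end goes into the pocket at the right end, the second from the left into the second from the right, and so on. Set each pot down gently and upright, not dropped, on the floor of its own pocket without tipping any pot over on the way, and leave the black loupe and the pale wooden ring stand where they are.

Things in the scene. Friction and masses are not known exactly. Their poses are not given: they have to be found in the camera images.
- pot_red: Stone pot, loose: an upright cylinder 38 mm in diameter, 50 mm tall, about 0.11 kg; white barrel with a red band and a red lid with a small brass dot. Straight smooth side, so it can be gripped at any height. Origin: centre of its underside, z up. It starts near the middle of the red tray (within 4 mm).
- pot_yellow: Stone pot, loose: an upright cylinder 38 mm in diameter, 50 mm tall, about 0.11 kg; white barrel with a yellow band and a yellow lid with a small brass dot. Straight smooth side, so it can be gripped at any height. Origin: centre of its underside, z up. It starts near the middle of the yellow tray (within 4 mm).
- pot_green: Stone pot, loose: an upright cylinder 38 mm in diameter, 50 mm tall, about 0.11 kg; white barrel with a green band and a green lid with a small brass dot. Straight smooth side, so it can be gripped at any height. Origin: centre of its underside, z up. It starts near the middle of the green tray (within 4 mm).
- pot_blue: Stone pot, loose: an upright cylinder 38 mm in diameter, 50 mm tall, about 0.11 kg; white barrel with a blue band and a blue lid with a small brass dot. Straight smooth side, so it can be gripped at any height. Origin: centre of its underside, z up. It starts near the middle of the blue tray (within 4 mm).
- tray_red: Red plastic tray, fixed on the queue rack (one of the four places of that rack), open at the top: 64 mm (x) by 58 mm (y), 14 mm tall, walls and floor 4 mm thick. The red pot stands in it at the start. Origin: centre of its underside, which lies 12 mm above the bench; x and y parallel to the queue rack's.
- tray_yellow: Yellow plastic tray, fixed on the queue rack (one of the four places of that rack), open at the top: 64 mm (x) by 58 mm (y), 14 mm tall, walls and floor 4 mm thick. The yellow pot stands in it at the start. Origin: centre of its underside, which lies 12 mm above the bench; x and y parallel to the queue rack's.
- tray_green: Green plastic tray, fixed on the queue rack (one of the four places of that rack), open at the top: 64 mm (x) by 58 mm (y), 14 mm tall, walls and floor 4 mm thick. The green pot stands in it at the start. Origin: centre of its underside, which lies 12 mm above the bench; x and y parallel to the queue rack's.
- tray_blue: Blue plastic tray, fixed on the queue rack (one of the four places of that rack), open at the top: 64 mm (x) by 58 mm (y), 14 mm tall, walls and floor 4 mm thick. The blue pot stands in it at the start. Origin: centre of its underside, which lies 12 mm above the bench; x and y parallel to the queue rack's.
- queue_rack: Dark walnut rack the pots come from, left or right of the robot, fixed. Base 76 (x) by 262 (y) by 12 mm thick, end cheeks 24 mm tall. Four trays in a row along its y axis: centres at x = 0, y = +90, +30, -30, -90 mm; which colour is where varies. Origin: centre of the underside, on the bench; its y axis points to the robot's left (within 0.3 rad).
- handover_rack: Pale beech rack the pots go to, fixed, empty at first. 70 (x) by 248 (y) mm. Four open pockets with grey felt floors in a row along its y axis: centres at x = 0, y = +90, +30, -30, -90 mm; each 62 (x) by 56 (y) mm inside, floor 16 mm and 4 mm thick walls' tops 26 mm above the bench. Origin: centre of the underside, on the bench; its y axis points to the robot's left (within 0.3 rad).
- loupe: Bystander, loose: black loupe, a cylinder 42 mm in diameter and 26 mm tall, between the two racks. Origin: centre of its underside.
- ring_stand: Bystander, loose: turned pale wooden ring stand, 44 mm in diameter and 55 mm tall, between the two racks. Origin: centre of its underside.
Mind the look-alikes: they are no part of the job. Leave any pink look-alike of the pot_green alone. There is more than one size of the pot_blue; the one meant has the size given above.

How it is judged:
At the end, for the whole second after the job is handed in: Each pot stands on the floor of the handover rack's pocket that mirrors its tray's place in the queue rack (tray at y, pocket at -y), within 14 mm of the pocket's centre along each rack axis and 4 mm of the floor's height, within 0.12 rad of upright, and at rest (x of pot_red in the frame of handover_rack between -0.014 and 0.014 m and z of pot_red in the frame of handover_rack between 0.012 and 0.02 m and angle between each of pot_red, pot_yellow, pot_green, pot_blue's own z axis and vertical below 0.12 rad and linear speed of each of pot_red, pot_yellow, pot_green, pot_blue below 0.02 m/s and ((y of tray_red in the frame of queue_rack between 0.07 and 0.11 m and y of pot_red in the frame of handover_rack between -0.104 and -0.076 m) or (y of tray_red in the frame of queue_rack between 0.01 and 0.05 m and y of pot_red in the frame of handover_rack between -0.044 and -0.016 m) or (y of tray_red in the frame of queue_rack between -0.05 and -0.01 m and y of pot_red in the frame of handover_rack between 0.016 and 0.044 m) or (y of tray_red in the frame of queue_rack between -0.11 and -0.07 m and y of pot_red in the frame of handover_rack between 0.076 and 0.104 m)) and x of pot_yellow in the frame of handover_rack between -0.014 and 0.014 m and z of pot_yellow in the frame of handover_rack between 0.012 and 0.02 m and ((y of tray_yellow in the frame of queue_rack between 0.07 and 0.11 m and y of pot_yellow in the frame of handover_rack between -0.104 and -0.076 m) or (y of tray_yellow in the frame of queue_rack between 0.01 and 0.05 m and y of pot_yellow in the frame of handover_rack between -0.044 and -0.016 m) or (y of tray_yellow in the frame of queue_rack between -0.05 and -0.01 m and y of pot_yellow in the frame of handover_rack between 0.016 and 0.044 m) or (y of tray_yellow in the frame of queue_rack between -0.11 and -0.07 m and y of pot_yellow in the frame of handover_rack between 0.076 and 0.104 m)) and x of pot_green in the frame of handover_rack between -0.014 and 0.014 m and z of pot_green in the frame of handover_rack between 0.012 and 0.02 m and ((y of tray_green in the frame of queue_rack between 0.07 and 0.11 m and y of pot_green in the frame of handover_rack between -0.104 and -0.076 m) or (y of tray_green in the frame of queue_rack between 0.01 and 0.05 m and y of pot_green in the frame of handover_rack between -0.044 and -0.016 m) or (y of tray_green in the frame of queue_rack between -0.05 and -0.01 m and y of pot_green in the frame of handover_rack between 0.016 and 0.044 m) or (y of tray_green in the frame of queue_rack between -0.11 and -0.07 m and y of pot_green in the frame of handover_rack between 0.076 and 0.104 m)) and x of pot_blue in the frame of handover_rack between -0.014 and 0.014 m and z of pot_blue in the frame of handover_rack between 0.012 and 0.02 m and ((y of tray_blue in the frame of queue_rack between 0.07 and 0.11 m and y of pot_blue in the frame of handover_rack between -0.104 and -0.076 m) or (y of tray_blue in the frame of queue_rack between 0.01 and 0.05 m and y of pot_blue in the frame of handover_rack between -0.044 and -0.016 m) or (y of tray_blue in the frame of queue_rack between -0.05 and -0.01 m and y of pot_blue in the frame of handover_rack between 0.016 and 0.044 m) or (y of tray_blue in the frame of queue_rack between -0.11 and -0.07 m and y of pot_blue in the frame of handover_rack between 0.076 and 0.104 m))); the robot touches nothing.
It fails at once if a pot is tipped more than 0.8 rad (angle between any of pot_red, pot_yellow, pot_green, pot_blue's own z axis and vertical above 0.8 rad).
It fails at once if a pot reaches the floor of the handover rack faster than 0.6 m/s (dropped from more than about 20 mm, or slammed down) ((linear speed of pot_red above 0.6 m/s and z of pot_red in the frame of handover_rack below 0.024 m and x of pot_red in the frame of handover_rack between -0.035 and 0.035 m and y of pot_red in the frame of handover_rack between -0.124 and 0.124 m) or (linear speed of pot_yellow above 0.6 m/s and z of pot_yellow in the frame of handover_rack below 0.024 m and x of pot_yellow in the frame of handover_rack between -0.035 and 0.035 m and y of pot_yellow in the frame of handover_rack between -0.124 and 0.124 m) or (linear speed of pot_green above 0.6 m/s and z of pot_green in the frame of handover_rack below 0.024 m and x of pot_green in the frame of handover_rack between -0.035 and 0.035 m and y of pot_green in the frame of handover_rack between -0.124 and 0.124 m) or (linear speed of pot_blue above 0.6 m/s and z of pot_blue in the frame of handover_rack below 0.024 m and x of pot_blue in the frame of handover_rack between -0.035 and 0.035 m and y of pot_blue in the frame of handover_rack between -0.124 and 0.124 m)).
It fails at once if the loupe is shifted more than 20 mm (distance of loupe from where it was at the start of the episode above 0.02 m).
It fails at once if the ring stand is shifted more than 20 mm (distance of ring_stand from where it was at the start of the episode above 0.02 m).
It also fails if it takes over 120 s, if anything falls off the work surface, if the arm or the gripper's body presses on something with over 40 N, if the wrist force passes 120 N, or if a joint passes its speed limit or range.

## Working session

There is one attempt and no reset: what is moved stays moved. The work goes in short steps, Python scripts to look and compute and a shell command to move; the robot and the scene stay as the last step left them, time stands still between calls to the robot, and variables do not carry over. Pictures are saved under pics/ and viewed, at most 14 in all, crops included, and the job is handed in when it is done.

```bash
mkdir -p pics; python3 - <<'E'
from station import status, vision, silhouettes
import cv2
o=status.get_obs(); print({k:o[k] for k in('time_s','ee_pos','eef_rot','grip_width','force')})
for n in('top','side'):
    p=vision.camera(n); cv2.imwrite(f'pics/{n}0.png',p['pixels'][:,:,::-1])
    print(n,p['K'],p['k1'],p['R'],p['t'])
    for t in['pot_red','pot_yellow','pot_green','pot_blue','queue_rack','handover_rack','loupe','ring_stand']:
        print(t,[(round(d['score'],2),d['extent']) for d in silhouettes(t,p)])
E
```

```text
{'time_s': 0.0, 'ee_pos': array([0.14493666, 0.53028779, 0.20487019]), 'eef_rot': array([-3.14040193e+00, -8.43967547e-05,  2.87475745e+00]), 'grip_width': 0.0941930983953537, 'force': array([ 0.62675315, -0.27683541, -0.02877458])}
top [[389.4239181    0.         258.10607631]
 [  0.         389.4239181  190.26005928]
 [  0.           0.           1.        ]] -0.10181348530886247 [[-0.02586071 -0.99964741 -0.00602254]
 [-0.98945018  0.02645505 -0.14243758]
 [ 0.14254668  0.00227546 -0.98978546]] [0.00500902 0.58004938 0.8191849 ]
pot_red [(0.61, [142.1, 189.1, 167.6, 206.0])]
pot_yellow [(0.6, [93.4, 175.4, 118.8, 200.1])]
pot_green [(0.65, [119.0, 180.4, 143.2, 198.6]), (0.6, [127.8, 136.8, 146.5, 153.3])]
pot_blue [(0.82, [161.7, 235.7, 197.0, 263.3]), (0.66, [174.3, 188.8, 193.2, 209.3])]
queue_rack [(0.87, [86.1, 171.8, 207.3, 220.3])]
handover_rack [(0.78, [281.3, 179.3, 393.6, 225.6]), (0.65, [88.4, 173.4, 205.8, 222.4])]
loupe [(0.81, [243.9, 134.1, 264.7, 156.4]), (0.63, [118.2, 176.8, 146.5, 209.4])]
ring_stand [(0.8, [242.8, 237.0, 259.5, 256.4])]
side [[347.33727157   0.
[... 161 characters left out ...]
9019]
 [-0.12374298  0.55323462 -0.82378343]
 [ 0.2084671  -0.79714438 -0.5666589 ]] [0.5775648  0.12721944 0.61714783]
pot_red [(0.59, [221.8, 259.4, 246.5, 299.7]), (0.53, [160.8, 331.9, 218.4, 377.3])]
pot_yellow [(0.84, [177.4, 316.3, 205.0, 362.9])]
pot_green [(0.92, [200.2, 283.4, 225.4, 322.1]), (0.73, [135.6, 276.7, 165.9, 313.8])]
pot_blue [(0.8, [237.4, 235.4, 259.8, 269.0])]
queue_rack [(0.57, [149.1, 249.8, 278.6, 382.7])]
handover_rack [(0.89, [255.4, 140.5, 312.5, 201.0]), (0.29, [200.4, 281.8, 225.9, 321.8])]
loupe [(0.81, [202.5, 189.4, 220.9, 209.1]), (0.19, [233.5, 248.8, 272.2, 278.4])]
ring_stand [(0.95, [308.7, 199.9, 328.4, 233.6]), (0.15, [220.1, 258.3, 244.8, 299.9])]
```

```bash
python3 - <<'E'
import cv2
t=cv2.imread('pics/top0.png')[120:280,70:410]; cv2.imwrite('pics/topc.png',cv2.resize(t,(800,376),interpolation=2))
E
```

```text
(no output)
```

View pics/topc.png

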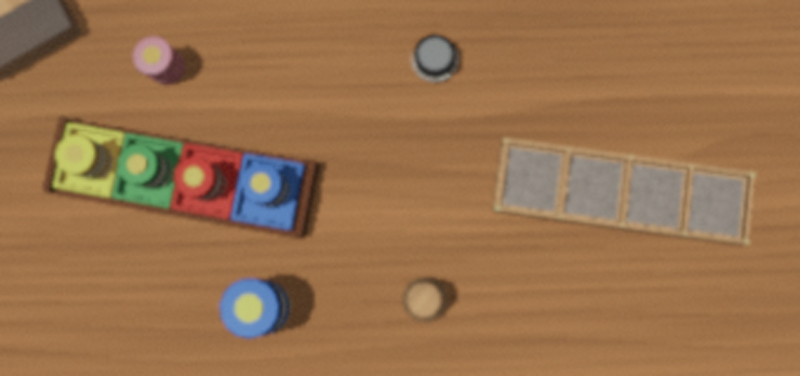

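View pics/side0.png

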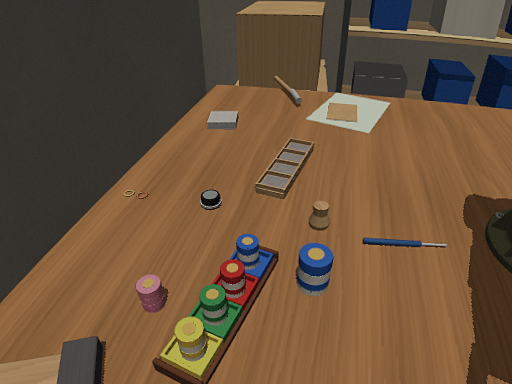

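Top crop (800x376): queue from the left is yellow (75,155), green (138,165), red (194,178), blue (262,184). The handover rack spans (496,138) to (755,242), with the loupe at (435,57) and the ring stand at (425,299).
Candidates that could be confused:
- Green: real pot (138,165) in the green tray, pink look-alike (153,55).
- Blue: small pot (262,184) in the blue tray, larger pot (250,308) on the bench.

I choose the ones in the trays, and this crop confirms that.

```bash
cat > h.py <<'E'
import numpy as np, cv2
from station import status, vision, silhouettes
def ray2plane(p,uv,z):
    uv=np.array(uv,float).reshape(-1,1,2)
    n=cv2.undistortPoints(uv,p['K'],np.array([p['k1'],0,0,0,0.]))[:,0]
    d=np.c_[n,np.ones(len(n))]@p['R']; c=-p['R'].T@p['t']
    return c+d*((z-c[2])/d[:,2])[:,None]
def proj(p,X):
    return cv2.projectPoints(np.array(X,float).reshape(-1,1,3),cv2.Rodrigues(p['R'])[0],p['t'],p['K'],np.array([p['k1'],0,0,0,0.]))[0][:,0]
E
python3 - <<'E'
from h import *
from scipy.optimize import minimize
np.set_printoptions(precision=4,suppress=True)
for n in('top','side'):
    p=vision.camera(n); print(n)
    for t in('queue_rack','handover_rack'):
        m=silhouettes(t,p)[0]['region'].astype(np.uint8)
        pts=np.argwhere(m)[:,::-1]
        z=.026 if t[0]=='h' else .020
        X=ray2plane(p,pts,z)[:,:2]
        r=cv2.minAreaRect((X*1000).astype(np.float32)); print(t,r)
    if n=='top': seeds=np.array([[75,155],[138,165],[194,178],[262,184]])*.425+[70,120]
    else: seeds=np.array([[189,326],[212,295],[232,266],[248,240]])
    hsv=cv2.cvtColor(p['pixels'],cv2.COLOR_RGB2HSV)
    for s,nm in zip(seeds,'ygrb'):
        x,y=s.astype(int); hh=hsv[y-7:y+8,x-9:x+10].astype(int)
        m=(abs(hh[...,0]-25)<6)&(hh[...,1]>90)&(hh[...,2]>120)
        if nm=='y': m&=(hh[...,0]<27)
        q=np.argwhere(m)[:,::-1]; c=q.mean(0)+[x-9,y-7] if len(q) else s
        print(nm,s,c,len(q),ray2plane(p,c,.066)[0])
    if n=='top':
        c=np.array([[505,138],[755,174],[748,242],[496,211]])*.425+[70,120]
        print(ray2plane(p,c,.026))
    v=p['pixels'][:,:,::-1]
    v=v[165:235,80:400] if n=='top' else v[130:384,150:330]
    k=2.5 if n=='top' else 2.3
    cv2.imwrite(f'pics/{n}1.png',cv2.resize(v,None,fx=k,fy=k,interpolation=2))
E
```

```text
top
queue_rack ((577.7373046875, 246.95443725585938), (266.4211120605469, 76.792236328125), 78.16984558105469)
handover_rack ((552.0203857421875, -183.80575561523438), (247.51551818847656, 74.37870788574219), 80.06066131591797)
y [101.875 185.875] [ 99.4583 184.5833] 24 [0.5984 0.3375 0.066 ]
g [128.65  190.125] [126.6591 188.5909] 44 [0.5878 0.2759 0.066 ]
r [152.45 195.65] [151.7273 194.8636] 44 [0.5726 0.22   0.066 ]
b [181.35 198.2 ] [180.3214 197.3214] 28 [0.5656 0.1575 0.066 ]
[[ 0.6071 -0.0708  0.026 ]
 [ 0.5657 -0.3113  0.026 ]
 [ 0.5005 -0.2998  0.026 ]
 [ 0.537  -0.0598  0.026 ]]
side
queue_rack ((573.49365234375, 214.6971435546875), (64.85203552246094, 71.63514709472656), 78.78833770751953)
handover_rack ((551.2630004882812, -168.3533477783203), (279.45904541015625, 79.5617904663086), 80.25637817382812)
y [189 326] [188.4895 327.6503] 143 [0.5978 0.332  0.066 ]
g [212 295] [211.6042 294.0833] 96 [0.5865 0.2736 0.066 ]
r [232 266] [231.7778 267.4306] 72 [0.5733 0.219  0.066 ]
b [248 240] [246.7736 240.3208] 53 [0.5664 0.1561 0.066 ]
```

```bash
cat >> h.py <<'E'
from scipy.spatial.transform import Rotation as Ro
def go(*targets,yaw=None):
    o=status.get_obs(); R=Ro.from_euler('xyz',o['eef_rot'])
    print('now',o['ee_pos'].round(4),o['eef_rot'].round(3),'t',round(o['time_s'],2),'w',round(o['grip_width'],4))
    for T in targets:
        print(T,(R.inv().apply(np.array(T)-o['ee_pos'])/.5).round(4), 'turn',None if yaw is None else ((R.inv()*Ro.from_euler('xyz',[np.pi,0,yaw])).as_rotvec()/(np.pi/2)).round(4))
E
python3 -c "
from h import *
go((.598,.335,.14),yaw=1.381)"
```

```text
now [0.145  0.5305 0.2054] [ 3.142 -0.     2.875] t 1.2 w 0.0939
(0.598, 0.335, 0.14) [-0.9771 -0.1384  0.1309] turn [-0.    -0.     0.951]
```

```bash
python3 -m pendant '[-0.977,-0.138,0.13,0,0,0.951,1,-0.977,-0.138,0.13,0,0,0.951,1,-0.977,-0.138,0.13,0,0,0.951,1,-0.977,-0.138,0.13,0,0,0.951,1,-0.977,-0.138,0.13,0,0,0.951,1,-0.977,-0.138,0.13,0,0,0.951,1,-0.977,-0.138,0.13,0,0,0.951,1,-0.977,-0.138,0.13,0,0,0.951,1,-0.977,-0.138,0.13,0,0,0.951,1,-0.977,-0.138,0.13,0,0,0.951,1,-0.977,-0.138,0.13,0,0,0.951,1,-0.977,-0.138,0.13,0,0,0.951,1]' 15; python3 -c "
from h import *
go((.598,.335,.14),(.598,.335,.034),yaw=1.381)"
```

```text
time_s: 2.4
ee_pos: [0.5983, 0.3346, 0.1396]
eef_rot: [-3.141, 0.001, 1.381]
force: [-0.6, 0.4, 0.7]
grip_width: 0.0944
grip_force: 0.0
now [0.5983 0.3346 0.1396] [-3.141e+00  1.000e-03  1.381e+00] t 2.4 w 0.0944
(0.598, 0.335, 0.14) [ 0.0007 -0.0007 -0.0008] turn [-0.0007  0.0004 -0.0003]
(0.598, 0.335, 0.034) [ 0.0009 -0.0004  0.2112] turn [-0.0007  0.0004 -0.0003]
```

```bash
python3 -m pendant '[0,0,0.07,0,0,0,1,0,0,0.14,0,0,0,1,0,0,0.19,0,0,0,1,0,0,0.211,0,0,0,1,0,0,0.211,0,0,0,1,0,0,0.211,0,0,0,-1,0,0,0.211,0,0,0,-1,0,0,0.211,0,0,0,-1,0,0,0.211,0,0,0,-1,0,0,0.211,0,0,0,-1,0,0,0.211,0,0,0,-1,0,0,0.211,0,0,0,-1]' 15; python3 -c "
from h import *
go((.598,.335,.034))
p=vision.camera('side'); cv2.imwrite('pics/s2.png',p['pixels'][200:384,120:320,::-1].repeat(3,0).repeat(3,1))"
```

```text
time_s: 3.6
ee_pos: [0.598, 0.3352, 0.035]
eef_rot: [-3.142, 0.0, 1.381]
force: [0.4, 0.2, 0.2]
grip_width: 0.0414
grip_force: 0.0
now [0.598  0.3352 0.035 ] [-3.142  0.     1.381] t 3.6 w 0.0414
(0.598, 0.335, 0.034) [-0.0004  0.      0.0019] turn None
```

View pics/s2.png

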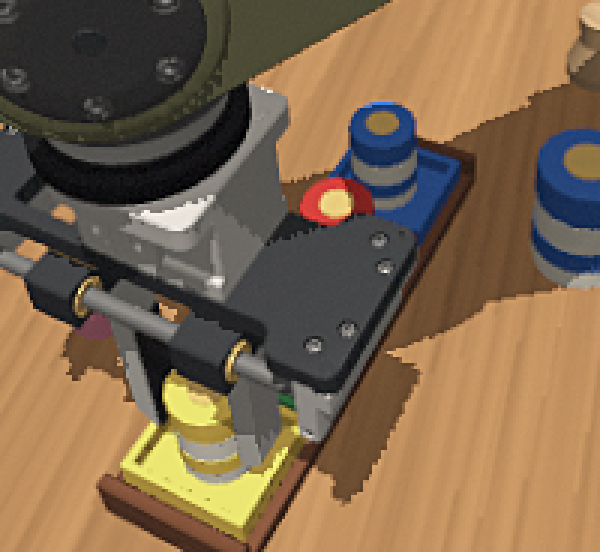

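The crop shows the fingers on either side of the yellow pot (205,430), still closing at 41 mm. I'll finish the grip and lift.

```bash
python3 -m pendant '[0,0,0,0,0,0,-1,0,0,0,0,0,0,-1,0,0,0,0,0,0,-1,0,0,-0.04,0,0,0,-1,0,0,-0.1,0,0,0,-1,0,0,-0.18,0,0,0,-1,0,0,-0.22,0,0,0,-1,0,0,-0.22,0,0,0,-1]' 15; python3 -c "
from h import *
go((.5365,-.2732,.145),(.5365,-.2732,.035))"
```

```text
time_s: 4.45
ee_pos: [0.5991, 0.3357, 0.1482]
eef_rot: [3.137, -0.003, 1.381]
force: [-0.1, -0.5, -1.8]
grip_width: 0.0375
grip_force: 15.0
now [0.5991 0.3357 0.1482] [ 3.137e+00 -3.000e-03  1.381e+00] t 4.45 w 0.0375
(0.5365, -0.2732, 0.145) [-1.2196  0.1067  0.003 ] turn None
(0.5365, -0.2732, 0.035) [-1.2203  0.1058  0.223 ] turn None
```

```bash
python3 -m pendant '[-0.04,0.004,0,0,0,0,-1,-0.12,0.01,0,0,0,0,-1,-0.21,0.018,0,0,0,0,-1,-0.3,0.026,0,0,0,0,-1,-0.39,0.034,0,0,0,0,-1,-0.48,0.042,0,0,0,0,-1,-0.57,0.05,0,0,0,0,-1,-0.66,0.058,0,0,0,0,-1,-0.75,0.066,0,0,0,0,-1,-0.84,0.073,0,0,0,0,-1,-0.92,0.08,0,0,0,0,-1,-0.96,0.084,0,0,0,0,-1]'; python3 -c "
from h import *
go((.5365,-.2732,.145),(.5365,-.2732,.035))"
```

```text
time_s: 5.65
ee_pos: [0.5474, -0.1469, 0.1431]
eef_rot: [-3.139, 0.0, 1.379]
force: [0.4, 0.4, -1.2]
grip_width: 0.0382
grip_force: 15.0
now [ 0.5474 -0.1469  0.1431] [-3.139  0.     1.379] t 5.65 w 0.0382
(0.5365, -0.2732, 0.145) [-0.2522  0.0268 -0.0039] turn None
(0.5365, -0.2732, 0.035) [-0.2522  0.0273  0.2161] turn None
```

```bash
python3 -m pendant '[-0.05,0.005,0,0,0,0,-1,-0.13,0.012,0,0,0,0,-1,-0.21,0.02,0,0,0,0,-1,-0.25,0.024,0,0,0,0,-1,-0.256,0.024,0,0,0,0,-1,-0.256,0.024,0,0,0,0,-1,-0.256,0.024,0,0,0,0,-1]'; python3 -c "
from h import *
go((.5365,-.2732,.145),(.5365,-.2732,.0355))
p=vision.camera('side'); cv2.imwrite('pics/s3.png',p['pixels'][90:240,200:380,::-1].repeat(4,0).repeat(4,1)[:600])"
```

```text
time_s: 6.35
ee_pos: [0.5363, -0.2709, 0.1442]
eef_rot: [-3.141, -0.001, 1.382]
force: [-0.2, 0.5, -1.1]
grip_width: 0.0378
grip_force: 15.0
now [ 0.5363 -0.2709  0.1442] [-3.141e+00 -1.000e-03  1.382e+00] t 6.35 w 0.0378
(0.5365, -0.2732, 0.145) [-0.0044  0.0012 -0.0015] turn None
(0.5365, -0.2732, 0.0355) [-0.0045  0.0014  0.2175] turn None
```

View pics/s3.png

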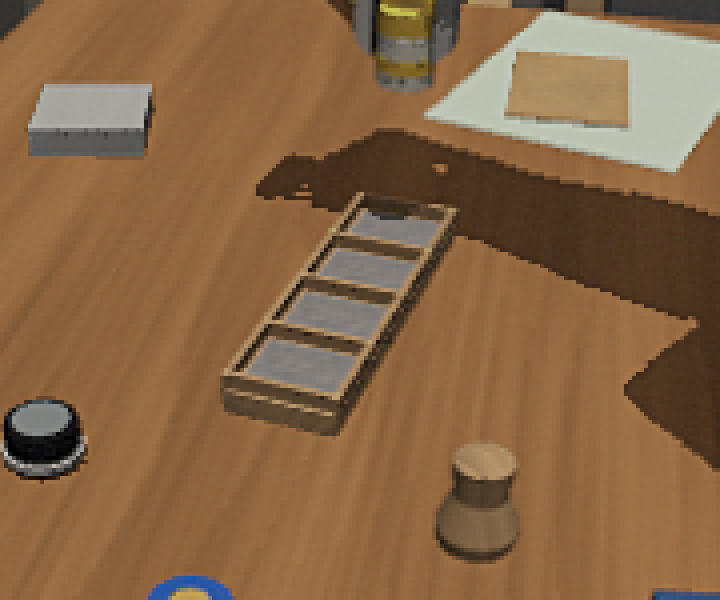

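```bash
python3 -c "
from h import *
p=vision.camera('side')
X=ray2plane(p,[(255.5,183.8),(285,190),(314,142),(290,138.8)],.026);print(X.round(4),X.mean(0))"
```

```text
[[ 0.6063 -0.0664  0.026 ]
 [ 0.5375 -0.057   0.026 ]
 [ 0.4984 -0.2994  0.026 ]
 [ 0.5655 -0.3043  0.026 ]] [ 0.55192206 -0.18178844  0.026     ]
```

```bash
python3 -m pendant '[-0.003,0.001,0.04,0,0,0,-1,-0.003,0.001,0.1,0,0,0,-1,-0.003,0.001,0.16,0,0,0,-1,-0.003,0.001,0.19,0,0,0,-1,-0.003,0.001,0.2,0,0,0,-1,-0.003,0.001,0.207,0,0,0,-1,-0.003,0.001,0.212,0,0,0,-1,-0.003,0.001,0.216,0,0,0,-1,-0.003,0.001,0.216,0,0,0,-1]'; python3 -c "
from h import *
go((.5365,-.2732,.0355))"
```

```text
time_s: 7.35
ee_pos: [0.5367, -0.2737, 0.0374]
eef_rot: [3.141, 0.0, 1.381]
force: [-0.9, 0.7, -1.2]
grip_width: 0.0379
grip_force: 15.0
now [ 0.5367 -0.2737  0.0374] [3.141 0.    1.381] t 7.35 w 0.0379
(0.5365, -0.2732, 0.0355) [ 0.001  -0.0007  0.0038] turn None
```

```bash
python3 -m pendant '[0,0,0.003,0,0,0,-1,0,0,0.005,0,0,0,-1,0,0,0.005,0,0,0,-1]'; python3 -m pendant '[0,0,0,0,0,0,-0.1,0,0,0,0,0,0,0.5,0,0,0,0,0,0,0.9,0,0,0,0,0,0,1,0,0,0,0,0,0,1,0,0,-0.05,0,0,0,1,0,0,-0.12,0,0,0,1,0,0,-0.2,0,0,0,1,0,0,-0.22,0,0,0,1,0,0,-0.22,0,0,0,1]'; python3 -c "
from h import *
go((.587,.2745,.145))"
```

```text
time_s: 7.65
ee_pos: [0.5367, -0.2738, 0.0349]
eef_rot: [3.141, 0.0, 1.381]
force: [-1.5, 0.8, 3.9]
grip_width: 0.0378
grip_force: 15.0
time_s: 8.65
ee_pos: [0.5371, -0.2739, 0.1459]
eef_rot: [3.139, 0.001, 1.381]
force: [0.7, 0.0, -0.0]
grip_width: 0.0939
grip_force: 0.0
now [ 0.5371 -0.2739  0.1459] [3.139e+00 1.000e-03 1.381e+00] t 8.65 w 0.0939
(0.587, 0.2745, 0.145) [ 1.096e+00 -1.089e-01  5.000e-04] turn None
```

Yellow is placed (contact force rose to 4 N). Next is green.

```bash
python3 -m pendant '[0.1,-0.01,0,0,0,0,1,0.2,-0.02,0,0,0,0,1,0.3,-0.03,0,0,0,0,1,0.4,-0.04,0,0,0,0,1,0.5,-0.05,0,0,0,0,1,0.6,-0.06,0,0,0,0,1,0.7,-0.07,0,0,0,0,1,0.8,-0.08,0,0,0,0,1,0.9,-0.09,0,0,0,0,1,0.97,-0.1,0,0,0,0,1,0.97,-0.1,0,0,0,0,1,0.97,-0.1,0,0,0,0,1]'; python3 -c "
from h import *
go((.587,.2745,.145),(.587,.2745,.035),yaw=1.381)
p=vision.camera('top'); cv2.imwrite('pics/t4.png',p['pixels'][165:235,270:400,::-1].repeat(5,0).repeat(5,1))
hh=cv2.cvtColor(p['pixels'],cv2.COLOR_RGB2HSV)[165:235,330:400].astype(int)
m=(abs(hh[...,0]-28)<8)&(hh[...,1]>130)&(hh[...,2]>150); q=np.argwhere(m)[:,::-1].mean(0)+[330,165]; print(m.sum(),q,ray2plane(p,q,.064))"
```

```text
time_s: 9.85
ee_pos: [0.5782, 0.2123, 0.1424]
eef_rot: [-3.139, 0.002, 1.382]
force: [0.2, 0.2, 1.0]
grip_width: 0.094
grip_force: 0.0
now [0.5782 0.2123 0.1424] [-3.139e+00  2.000e-03  1.382e+00] t 9.85 w 0.094
(0.587, 0.2745, 0.145) [ 0.1255 -0.006  -0.0054] turn [-0.0016  0.001   0.0009]
(0.587, 0.2745, 0.035) [ 0.1259 -0.0054  0.2146] turn [-0.0016  0.001   0.0009]
13 [375.30769231 207.46153846] [[ 0.5325559  -0.26181305  0.064     ]]
```

View pics/t4.png

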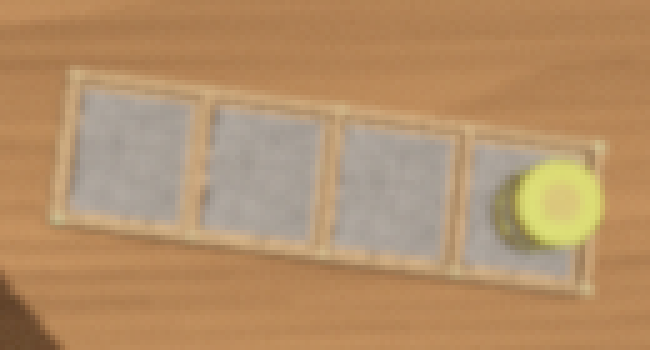

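```bash
python3 -m pendant '[0.07,-0.005,0,0,0,0,1,0.122,-0.01,0,0,0,0,1,0.122,-0.01,0,0,0,0,1,0.122,-0.01,0,0,0,0,1]'; python3 -c "
from h import *
go((.587,.2745,.145),(.587,.2745,.035),yaw=1.381)
p=vision.camera('top'); f=lambda c:np.array(c)/5-.4+[270,165]
print(ray2plane(p,f([(559,203),(562,203)]),.066).round(4))
X=ray2plane(p,f([(72,70),(603,147),(587,293),(57,220)]),.026);print(X.round(4),X.mean(0))"
```

```text
time_s: 10.3
ee_pos: [0.5856, 0.2717, 0.1438]
eef_rot: [-3.141, 0.001, 1.38]
force: [-0.1, -1.0, -0.8]
grip_width: 0.0943
grip_force: 0.0
now [0.5856 0.2717 0.1438] [-3.141e+00  1.000e-03  1.380e+00] t 10.3 w 0.0943
(0.587, 0.2745, 0.145) [ 0.0061  0.0017 -0.0025] turn [-0.0005  0.0005 -0.0005]
(0.587, 0.2745, 0.035) [0.0063 0.0019 0.2175] turn [-0.0005  0.0005 -0.0005]
[[ 0.5369 -0.2749  0.066 ]
 [ 0.5368 -0.2762  0.066 ]]
[[ 0.6073 -0.0694  0.026 ]
 [ 0.5656 -0.3097  0.026 ]
 [ 0.4998 -0.2977  0.026 ]
 [ 0.5394 -0.0603  0.026 ]] [ 0.55302468 -0.18428384  0.026     ]
```

```bash
python3 -m pendant '[0.003,0.002,0.05,0,0,0,0.4,0.004,0.002,0.13,0,0,0,0.4,0.004,0.002,0.19,0,0,0,0.4,0.004,0.002,0.216,0,0,0,0.4,0.004,0.002,0.217,0,0,0,0.4,0.004,0.002,0.217,0,0,0,-1,0.004,0.002,0.217,0,0,0,-1,0.004,0.002,0.217,0,0,0,-1,0.004,0.002,0.217,0,0,0,-1,0.004,0.002,0.217,0,0,0,-1,0.004,0.002,0.217,0,0,0,-1]' 15;  python3 -m pendant '[0,0,0,0,0,0,-1,0,0,-0.04,0,0,0,-1,0,0,-0.12,0,0,0,-1,0,0,-0.19,0,0,0,-1,0,0,-0.22,0,0,0,-1,0,0,-0.22,0,0,0,-1]';python3 -c "
from h import *
go((.547,-.214,.145))"
```

```text
time_s: 11.45
ee_pos: [0.5872, 0.2749, 0.0369]
eef_rot: [3.141, -0.001, 1.381]
force: [-2.9, -0.4, 6.5]
grip_width: 0.0379
grip_force: 15.0
time_s: 12.05
ee_pos: [0.5875, 0.275, 0.1476]
eef_rot: [3.139, -0.002, 1.381]
force: [0.3, -0.3, -2.1]
grip_width: 0.0377
grip_force: 15.0
now [0.5875 0.275  0.1476] [ 3.139e+00 -2.000e-03  1.381e+00] t 12.05 w 0.0377
(0.547, -0.214, 0.145) [-0.9757  0.1048  0.0039] turn None
```

```bash
python3 -m pendant '[-0.04,0.004,0,0,0,0,-1,-0.12,0.013,0,0,0,0,-1,-0.21,0.022,0,0,0,0,-1,-0.3,0.032,0,0,0,0,-1,-0.39,0.042,0,0,0,0,-1,-0.48,0.051,0,0,0,0,-1,-0.57,0.061,0,0,0,0,-1,-0.66,0.07,0,0,0,0,-1,-0.75,0.08,0,0,0,0,-1,-0.84,0.09,0,0,0,0,-1,-0.92,0.099,0,0,0,0,-1,-0.965,0.104,0,0,0,0,-1]';python3 -m pendant '[-0.01,0,0,0,0,0,-1,-0.01,0,0,0,0,0,-1,-0.01,0,0,0,0,0,-1]';python3 -c "
from h import *
go((.547,-.214,.037))"
```

```text
time_s: 13.25
ee_pos: [0.5455, -0.2115, 0.1433]
eef_rot: [-3.138, -0.0, 1.379]
force: [0.4, 1.5, -2.5]
grip_width: 0.0377
grip_force: 15.0
time_s: 13.55
ee_pos: [0.5459, -0.2127, 0.145]
eef_rot: [-3.14, -0.001, 1.382]
force: [0.2, 0.0, -2.1]
grip_width: 0.0375
grip_force: 15.0
now [ 0.5459 -0.2127  0.145 ] [-3.140e+00 -1.000e-03  1.382e+00] t 13.55 w 0.0375
(0.547, -0.214, 0.037) [-0.0023  0.003   0.216 ] turn None
```

```bash
python3 -m pendant '[-0.001,0.003,0.04,0,0,0,-1,-0.001,0.003,0.1,0,0,0,-1,-0.001,0.003,0.16,0,0,0,-1,-0.001,0.003,0.19,0,0,0,-1,-0.001,0.003,0.2,0,0,0,-1,-0.001,0.003,0.207,0,0,0,-1,-0.001,0.003,0.212,0,0,0,-1,-0.001,0.003,0.212,0,0,0,-1,-0.001,0.003,0.212,0,0,0,-1]'; python3 -c "
from h import *
go((.547,-.214,.037))"
```

```text
time_s: 14.45
ee_pos: [0.5477, -0.2148, 0.0407]
eef_rot: [3.14, 0.0, 1.381]
force: [0.9, -0.3, -0.2]
grip_width: 0.0376
grip_force: 15.0
now [ 0.5477 -0.2148  0.0407] [3.14  0.    1.381] t 14.45 w 0.0376
(0.547, -0.214, 0.037) [ 0.0013 -0.0017  0.0074] turn None
```

```bash
python3 -m pendant '[0,0,0.004,0,0,0,-1,0,0,0.007,0,0,0,-1,0,0,0.009,0,0,0,-1,0,0,0.009,0,0,0,-1]'
```

```text
time_s: 14.85
ee_pos: [0.5475, -0.2148, 0.0368]
eef_rot: [3.141, 0.0, 1.381]
force: [-6.8, 2.3, 14.0]
grip_width: 0.0379
grip_force: 15.0
```

Firm contact with the floor, so I'll release.

```bash
python3 -m pendant '[0,0,-0.002,0,0,0,-0.1,0,0,-0.002,0,0,0,0.5,0,0,-0.002,0,0,0,0.9,0,0,-0.002,0,0,0,1,0,0,-0.002,0,0,0,1,0,0,-0.05,0,0,0,1,0,0,-0.12,0,0,0,1,0,0,-0.2,0,0,0,1,0,0,-0.22,0,0,0,1,0,0,-0.22,0,0,0,1]'; python3 -c "
from h import *
go((.573,.2195,.145))"
```

```text
time_s: 15.85
ee_pos: [0.548, -0.2149, 0.1469]
eef_rot: [3.139, 0.001, 1.381]
force: [-0.5, 0.4, -0.2]
grip_width: 0.0938
grip_force: 0.0
now [ 0.548  -0.2149  0.1469] [3.139e+00 1.000e-03 1.381e+00] t 15.85 w 0.0938
(0.573, 0.2195, 0.145) [ 0.8626 -0.1147  0.0028] turn None
```

```bash
python3 -m pendant '[0.09,-0.012,0,0,0,0,1,0.18,-0.024,0,0,0,0,1,0.27,-0.036,0,0,0,0,1,0.36,-0.048,0,0,0,0,1,0.45,-0.06,0,0,0,0,1,0.54,-0.072,0,0,0,0,1,0.63,-0.084,0,0,0,0,1,0.72,-0.096,0,0,0,0,1,0.8,-0.107,0,0,0,0,1,0.85,-0.113,0,0,0,0,1,0.862,-0.115,0,0,0,0,1,0.862,-0.115,0,0,0,0,1]'; python3 -m pendant '[0,0,0,0,0,0,0.4,0,0,0,0,0,0,0.4,0,0,0,0,0,0,0.4]'; python3 -c "
from h import *
go((.573,.2195,.036))
for n in('top','side'):
  p=vision.camera(n); cv2.imwrite(f'pics/{n}5.png',(p['pixels'][165:235,270:400,::-1].repeat(5,0).repeat(5,1) if n=='top' else p['pixels'][100:300,150:350,::-1].repeat(3,0).repeat(3,1)))"
```

```text
time_s: 17.05
ee_pos: [0.5716, 0.2196, 0.1437]
eef_rot: [-3.139, 0.001, 1.382]
force: [-0.1, 0.3, -0.4]
grip_width: 0.0938
grip_force: 0.0
time_s: 17.35
ee_pos: [0.5724, 0.2185, 0.1455]
eef_rot: [3.142, 0.0, 1.38]
force: [0.6, -0.2, -0.5]
grip_width: 0.0731
grip_force: 0.0
now [0.5724 0.2185 0.1455] [3.142 0.    1.38 ] t 17.35 w 0.0731
(0.573, 0.2195, 0.036) [0.0023 0.0008 0.2189] turn None
```

View pics/side5.png

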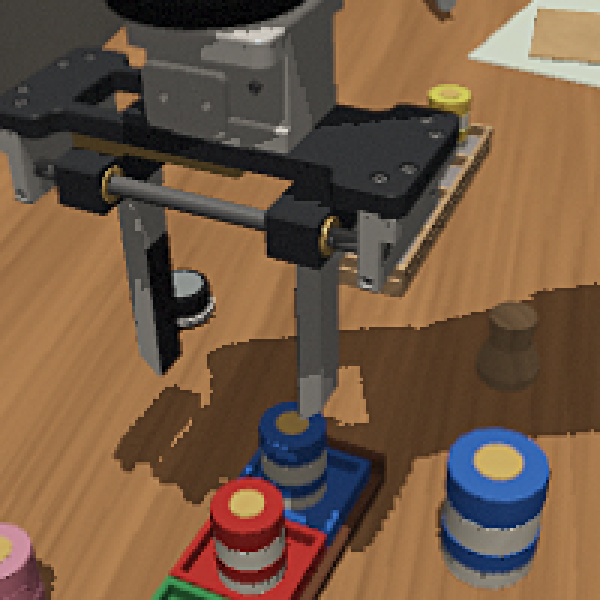

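Side crop: red (247,505) and blue (292,430) stand untouched in their trays, and the loupe (187,300) and ring stand (510,345) haven't moved. I'll go down on red.

```bash
python3 -m pendant '[0.002,0.001,0.05,0,0,0,0.4,0.002,0.001,0.13,0,0,0,0.4,0.002,0.001,0.19,0,0,0,0.4,0.002,0.001,0.216,0,0,0,0.4,0.002,0.001,0.217,0,0,0,0.4,0.002,0.001,0.217,0,0,0,-1,0.002,0.001,0.217,0,0,0,-1,0.002,0.001,0.217,0,0,0,-1,0.002,0.001,0.217,0,0,0,-1,0.002,0.001,0.217,0,0,0,-1,0.002,0.001,0.217,0,0,0,-1]' 15;  python3 -m pendant '[0,0,0,0,0,0,-1,0,0,-0.04,0,0,0,-1,0,0,-0.12,0,0,0,-1,0,0,-0.19,0,0,0,-1,0,0,-0.22,0,0,0,-1,0,0,-0.22,0,0,0,-1]';python3 -c "
from h import *
go((.5575,-.155,.145))"
```

```text
time_s: 18.55
ee_pos: [0.5733, 0.2205, 0.0378]
eef_rot: [3.141, -0.001, 1.381]
force: [-1.8, -0.7, 5.6]
grip_width: 0.0375
grip_force: 15.0
time_s: 19.15
ee_pos: [0.5736, 0.2206, 0.1485]
eef_rot: [3.139, -0.001, 1.381]
force: [-0.3, 0.4, -2.2]
grip_width: 0.038
grip_force: 15.0
now [0.5736 0.2206 0.1485] [ 3.139e+00 -1.000e-03  1.381e+00] t 19.15 w 0.038
(0.5575, -0.155, 0.145) [-0.7438  0.1101  0.0062] turn None
```

```bash
python3 -m pendant '[-0.04,0.006,0,0,0,0,-1,-0.12,0.018,0,0,0,0,-1,-0.21,0.031,0,0,0,0,-1,-0.3,0.044,0,0,0,0,-1,-0.39,0.058,0,0,0,0,-1,-0.48,0.071,0,0,0,0,-1,-0.57,0.084,0,0,0,0,-1,-0.65,0.096,0,0,0,0,-1,-0.71,0.105,0,0,0,0,-1,-0.74,0.11,0,0,0,0,-1,-0.744,0.11,0,0,0,0,-1,-0.744,0.11,0,0,0,0,-1]';python3 -m pendant '[0,0,0,0,0,0,-1,0,0,0,0,0,0,-1]';python3 -c "
from h import *
go((.5575,-.155,.038))"
```

```text
time_s: 20.35
ee_pos: [0.5565, -0.1545, 0.1459]
eef_rot: [-3.14, -0.0, 1.381]
force: [0.1, 0.3, -1.9]
grip_width: 0.038
grip_force: 15.0
time_s: 20.55
ee_pos: [0.5569, -0.1541, 0.1469]
eef_rot: [-3.141, -0.0, 1.382]
force: [0.0, 0.5, -1.3]
grip_width: 0.0376
grip_force: 15.0
now [ 0.5569 -0.1541  0.1469] [-3.141 -0.     1.382] t 20.55 w 0.0376
(0.5575, -0.155, 0.038) [-0.0015  0.0015  0.2177] turn None
```

```bash
python3 -m pendant '[-0.001,0.001,0.04,0,0,0,-1,-0.001,0.001,0.1,0,0,0,-1,-0.001,0.001,0.16,0,0,0,-1,-0.001,0.001,0.19,0,0,0,-1,-0.001,0.001,0.2,0,0,0,-1,-0.001,0.001,0.208,0,0,0,-1,-0.001,0.001,0.214,0,0,0,-1,-0.001,0.001,0.216,0,0,0,-1,-0.001,0.001,0.216,0,0,0,-1]'; python3 -m pendant '[0,0,0.003,0,0,0,-1,0,0,0.003,0,0,0,-1]'
```

```text
time_s: 21.45
ee_pos: [0.5574, -0.156, 0.0395]
eef_rot: [3.141, 0.0, 1.381]
force: [-0.3, 0.4, -1.7]
grip_width: 0.0375
grip_force: 15.0
time_s: 21.65
ee_pos: [0.5574, -0.1561, 0.0379]
eef_rot: [3.141, 0.0, 1.381]
force: [-0.1, -0.6, 1.0]
grip_width: 0.0377
grip_force: 15.0
```

```bash
python3 -m pendant '[0,0,0.001,0,0,0,-1,0,0,0.001,0,0,0,-0.1,0,0,0.001,0,0,0,0.5,0,0,0.001,0,0,0,0.9,0,0,0.001,0,0,0,1,0,0,0.001,0,0,0,1,0,0,-0.05,0,0,0,1,0,0,-0.12,0,0,0,1,0,0,-0.2,0,0,0,1,0,0,-0.22,0,0,0,1,0,0,-0.22,0,0,0,1]'; python3 -c "
from h import *
go((.566,.157,.145))"
```

```text
time_s: 22.75
ee_pos: [0.5577, -0.1561, 0.1489]
eef_rot: [3.139, 0.0, 1.381]
force: [-0.1, 0.8, -1.1]
grip_width: 0.0942
grip_force: 0.0
now [ 0.5577 -0.1561  0.1489] [3.139 0.    1.381] t 22.75 w 0.0942
(0.566, 0.157, 0.145) [ 0.6181 -0.1019  0.0072] turn None
```

```bash
python3 -m pendant '[0.09,-0.015,0,0,0,0,1,0.18,-0.03,0,0,0,0,1,0.27,-0.045,0,0,0,0,1,0.36,-0.06,0,0,0,0,1,0.45,-0.075,0,0,0,0,1,0.53,-0.088,0,0,0,0,1,0.59,-0.098,0,0,0,0,1,0.618,-0.102,0,0,0,0,1,0.618,-0.102,0,0,0,0,0.4,0.618,-0.102,0,0,0,0,0.4,0.618,-0.102,0,0,0,0,0.4]'; python3 -c "
from h import *
go((.566,.157,.037))"
```

```text
time_s: 23.85
ee_pos: [0.5654, 0.1557, 0.1471]
eef_rot: [-3.141, 0.0, 1.379]
force: [0.9, -0.3, 0.1]
grip_width: 0.0734
grip_force: 0.0
now [0.5654 0.1557 0.1471] [-3.141  0.     1.379] t 23.85 w 0.0734
(0.566, 0.157, 0.037) [0.0029 0.0007 0.2203] turn None
```

```bash
python3 -m pendant '[0.002,0,0.05,0,0,0,0.4,0.002,0,0.13,0,0,0,0.4,0.002,0,0.19,0,0,0,0.4,0.002,0,0.218,0,0,0,0.4,0.002,0,0.22,0,0,0,0.4,0.002,0,0.22,0,0,0,-1,0.002,0,0.22,0,0,0,-1,0.002,0,0.22,0,0,0,-1,0.002,0,0.22,0,0,0,-1,0.002,0,0.22,0,0,0,-1,0.002,0,0.22,0,0,0,-1]' 15;  python3 -m pendant '[0,0,0,0,0,0,-1,0,0,-0.04,0,0,0,-1,0,0,-0.12,0,0,0,-1,0,0,-0.19,0,0,0,-1,0,0,-0.22,0,0,0,-1,0,0,-0.22,0,0,0,-1]';python3 -c "
from h import *
go((.568,-.096,.145))"
```

```text
time_s: 24.95
ee_pos: [0.5659, 0.1582, 0.0384]
eef_rot: [3.14, -0.0, 1.381]
force: [-1.4, 0.2, 6.9]
grip_width: 0.0378
grip_force: 15.0
time_s: 25.55
ee_pos: [0.5664, 0.1584, 0.1499]
eef_rot: [3.138, -0.002, 1.381]
force: [-0.3, 0.1, -1.3]
grip_width: 0.0376
grip_force: 15.0
now [0.5664 0.1584 0.1499] [ 3.138e+00 -2.000e-03  1.381e+00] t 25.55 w 0.0376
(0.568, -0.096, 0.145) [-0.4991  0.099   0.0093] turn None
```

```bash
python3 -m pendant '[-0.04,0.008,0,0,0,0,-1,-0.12,0.024,0,0,0,0,-1,-0.21,0.042,0,0,0,0,-1,-0.3,0.06,0,0,0,0,-1,-0.38,0.076,0,0,0,0,-1,-0.45,0.089,0,0,0,0,-1,-0.49,0.098,0,0,0,0,-1,-0.499,0.099,0,0,0,0,-1,-0.499,0.099,0,0,0,0,-1,-0.499,0.099,0,0,0,0,-1,-0.499,0.099,0,0,0,0,-1]';python3 -c "
from h import *
go((.568,-.096,.0385))"
```

```text
time_s: 26.65
ee_pos: [0.5671, -0.0951, 0.1472]
eef_rot: [-3.141, -0.0, 1.382]
force: [-0.1, -0.1, -0.9]
grip_width: 0.0377
grip_force: 15.0
now [ 0.5671 -0.0951  0.1472] [-3.141 -0.     1.382] t 26.65 w 0.0377
(0.568, -0.096, 0.0385) [-0.0014  0.0023  0.2174] turn None
```

```bash
python3 -m pendant '[-0.001,0.001,0.04,0,0,0,-1,-0.001,0.001,0.1,0,0,0,-1,-0.001,0.001,0.16,0,0,0,-1,-0.001,0.001,0.19,0,0,0,-1,-0.001,0.001,0.2,0,0,0,-1,-0.001,0.001,0.208,0,0,0,-1,-0.001,0.001,0.214,0,0,0,-1,-0.001,0.001,0.216,0,0,0,-1,-0.001,0.001,0.216,0,0,0,-1]'; python3 -m pendant '[0,0,0.003,0,0,0,-1,0,0,0.003,0,0,0,-1]'
```

```text
time_s: 27.55
ee_pos: [0.5677, -0.0969, 0.04]
eef_rot: [3.141, 0.0, 1.381]
force: [0.3, -0.6, -0.4]
grip_width: 0.0373
grip_force: 15.0
time_s: 27.75
ee_pos: [0.5678, -0.0969, 0.0384]
eef_rot: [3.141, 0.0, 1.381]
force: [0.7, -0.7, 1.3]
grip_width: 0.0377
grip_force: 15.0
```

Release, rise, then move clear to the left for a last look.

```bash
python3 -m pendant '[0,0,0.001,0,0,0,-1,0,0,0.001,0,0,0,-0.1,0,0,0.001,0,0,0,0.5,0,0,0.001,0,0,0,0.9,0,0,0.001,0,0,0,1,0,0,0.001,0,0,0,1,0,0,-0.05,0,0,0,1,0,0,-0.12,0,0,0,1,0,0,-0.2,0,0,0,1,0,0,-0.25,0,0,0,1,0,0,-0.25,0,0,0,1]'; python3 -m pendant '[0.09,0,0,0,0,0,1,0.18,0,0,0,0,0,1,0.27,0,0,0,0,0,1,0.36,0,0,0,0,0,1,0.45,0,0,0,0,0,1,0.53,0,0,0,0,0,1,0.59,0,0,0,0,0,1,0.6,0,0,0,0,0,1,0.6,0,0,0,0,0,1,0.6,0,0,0,0,0,1]'; python3 -c "
from h import *
p=vision.camera('top'); cv2.imwrite('pics/t6.png',p['pixels'][125:265,240:400,::-1].repeat(4,0).repeat(4,1))"
```

```text
time_s: 28.85
ee_pos: [0.5689, -0.0971, 0.1668]
eef_rot: [3.135, 0.0, 1.381]
force: [0.7, 0.1, -0.8]
grip_width: 0.0937
grip_force: 0.0
time_s: 29.85
ee_pos: [0.6239, 0.1967, 0.1624]
eef_rot: [-3.141, 0.001, 1.38]
force: [-0.4, 0.6, -0.1]
grip_width: 0.0937
grip_force: 0.0
```

View pics/t6.png

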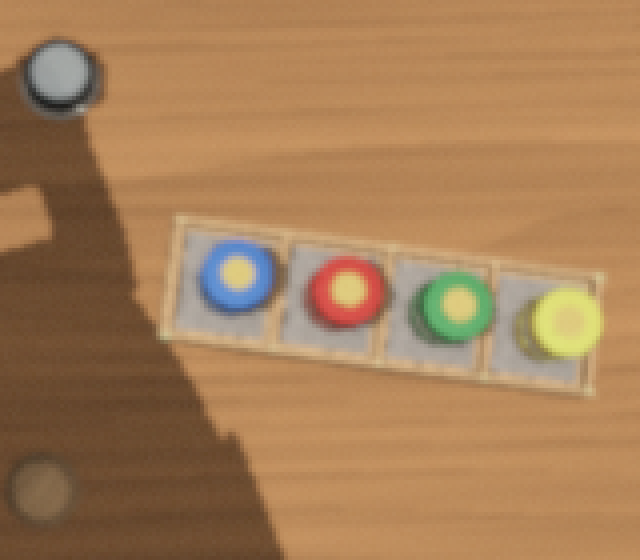

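The pots stand in order blue (238,275), red (348,291), green (457,306), yellow (567,321), one per pocket. The loupe (60,75) and ring stand (42,490) are still in place. I'll check the offsets from the pocket centres.

```bash
python3 -c "
from h import *
p=vision.camera('top')
X=ray2plane(p,np.array([(238,274),(348,291),(457,306),(567,321)])/4-.4+[240,125],.066)[:,:2]-[.5525,-.184]
c,s=np.cos(-.172),np.sin(-.172); print((X@np.array([[c,-s],[s,c]])).round(4))
from station import order; print(order.hand_in())"
```

```text
[[ 0.0005  0.0873]
 [-0.0001  0.0276]
 [ 0.0004 -0.0317]
 [ 0.0009 -0.092 ]]
the job is handed in; nothing more can be done
None
```

All four pots are in the handover rack in reverse order (blue, red, green, yellow from the left), each measuring within 3 mm of its pocket's centre, with the loupe and ring stand left in place; the job is handed in, but no verdict was returned.

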